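# Free the child-proof hook on the bench cupboard and open its door

## Task

The small reagent cupboard on the lab bench stands ajar, held by the white safety hook behind its door. Reach down into the gap between door and cupboard, gently press the springy hook down until it clears its catch, draw the door past it, then swing the door wide open, square to the cupboard's front, and leave it standing there without forcing anything or disturbing the things around it.

Things in the scene. Friction and masses are not known exactly. Their poses are not given: they have to be found in the camera images.
- cabinet: White bench cupboard, bolted down, 160 mm deep (x), 260 wide (y), 220 high, walls and roof 8 mm. Origin: centre of its underside; z up; -x points out of its front (the plane x = -80 mm), roughly towards the robot. A grey door hangs on its left front edge (+y side). No part of it stands a push of more than 20 N.
- door (a joint): Hinge angle of the grey door, rad: 0 shut, grows as it swings out to the cupboard's -x side, 1.57 square to the front, end stop 1.65. Hinge slightly stiff (0.15 N m): the door stays where it is left. Starts ajar at 0.17 to 0.19; the hook stops it at about 0.20. Panel 15 mm thick, 260 wide, 190 high, its inner face through the hinge line; bar handle outside.
- hinge (a point): Point on the door's vertical hinge line (cupboard frame x -80, y +130 mm), level with the cupboard's roof, 220 mm up. Axes as cabinet. Door and latch hang on adjustable hinges: the door's top edge is level with the roof or up to 24 mm lower, hook and catch with it, different each time and not measured; find the height by feel or sight.
- gap (a point): Middle of the gap between roof edge and door when ajar, above the hook, at roof height; cupboard frame x -98, y -73 mm. Gap here 34 to 38 mm; closed fingertips fit, lengthwise to the door. Axes as cabinet. Below is the hook: a level white arm on the door, 200 mm from the hinge line, 40 mm wide, reaching 62 mm inward, its top face 20 mm below the door's top edge (20 to 44 mm below this point).
- roof_edge (a point): Front top edge of the roof above the steel catch (6 to 13 mm behind the edge), behind which the hook's upturned end sits. The arm slides straight down on a spring: 4 N starts it, 6 mm of travel (7 N) clears the catch, hard stop at 10 mm (9 N); over 20 N breaks it. Keep it down while the same fingertip pushes the door's inner face out to 0.35 rad; then it may come up. Axes as cabinet.
- beaker: Bystander: clear glass beaker, 80 mm wide, 100 mm high, on the bench left of the door's sweep; origin centre of its underside.
- reagent: Bystander: amber bottle with cap, 68 mm wide, 150 mm high, to the cupboard's right; origin centre of its underside.
- stand: Bystander: white spindle-shaped stand, foot 84 mm wide, 140 mm high, on the bench right of the door's sweep; origin centre of its underside.

How it is judged:
By the outcome, as a careful person would: the job done as asked, in the order asked, and still so for the second after the job is handed in, with the robot touching nothing.
It also fails if it takes over 51 s, if anything falls off the work surface, if the arm or the gripper's body presses on something with over 40 N, if the wrist force passes 120 N, or if a joint passes its speed limit or range.

## Robot

A 6-joint arm with a two-finger parallel gripper is mounted at the origin on the work surface. World frame = base frame: x ahead of the robot, y to its left, z up, the work surface at z = 0. Lengths are in m, angles in rad, forces in N, time in s.
With the tool pointing down it reaches from about 0.275 to 0.85 m from the base axis. Payload 5.2 kg.
Tool frame: the origin (TCP) lies midway between the tips of the shut fingers; the grasp point (between the pads) lies 19 mm behind it (bot.grasp_offset is the z of the grasp point in the tool frame, in m); z points along the fingers, y is the line along which they close (so a half turn about z gives the same grasp; the last joint's range is limited). The gripper opens to 85 mm and grips with 20 to 120 N. Pads are 22 mm wide; open, the fingers measure 114 mm over their backs; the gripper's body (76 mm by 85 mm) begins 54 mm behind the grasp point. The pads swing forward as they close: fully open they stand 13 mm farther back than shut.
Start: joints at [-1.418, 0.259, 1.535, -0, 1.348, -0.203], TCP at [0.192, -0.516, 0.2] pointing down, gripper open.
Joint ranges: [-3.14, 3.14], [-0.91, 2.08], [0.19, 2.58], [-1.22, 4.36], [0.22, 2.71], [-3.12, 3.12]. Speed limits (rad/s): [2.57, 2.57, 3.14, 3.14, 3.14, 3.14].

## Interface

Orientations are given as [roll, pitch, yaw] about the fixed x, y, z axes, in that order (R = Rz(yaw) Ry(pitch) Rx(roll)).
In Python, from station import bot gives the robot as it stands.
- The arm moves only by the shell command python3 -m creep 'ROWS' [FORCE]. ROWS is JSON, a list of rows, each an object with "delta_pos": the shift along the tool's x, y, z in m, a list of three; "roll": the turn about the tool's z in rad; "hand": the closure, from -1 (fully open) to 1 (shut), so that 0 is half open. In form: [{"delta_pos": [tx, ty, tz], "roll": roll, "hand": hand}, ...]. A call has 1 to 12 rows; each row shifts and turns the commanded pose from where the row before left it, along the tool's axes as they then stand; what a row does not reach is not made up. A row lasts 1/10 s, in which the tool goes at most 50 mm and 8.59 degrees, less where a joint would pass 70% of its speed; a pose out of reach is approached as far as the arm can. A call is refused whole if a number of a shift passes 0.05 or a number of a turn 0.15, either way. A call with a gripper value outside its range is refused whole. The fingers move at their own pace and stop on an object; FORCE is the grip in N (left out, the last holds). Time passes only in rows, so rows that do not move let the fingers close. It gives the time, the measured TCP pose, the force, the opening and the grip force at its end, in the units of the state.
- bot.get_obs(): the state, without advancing time (a new reading comes with each control period).
- bot.get_image(name): name is "side" or "top" or "wrist"; returns a dict with "img" (420x560x3 uint8, red, green, blue), "range_z" (420x560 float32, m along the optical axis (not along the pixel's ray), 0 where there is no reading), "fx", "fy", "cx", "cy" (pixels), "T" (4x4, takes a point from camera to world coordinates). Camera axes: x right, y down, z forward; pixel columns grow to the right and rows downward; lengths in m; the calibration is good to about 2 mm. A picture is of the moment at which its call begins.
- bot.job_done(): hands the job in; it is judged then, once.
The state is a dict: "t": time; "joints": joint angles; "qvel": joint speeds; "tau": joint torques, N m; "eef_pos": TCP position; "tool_rot": TCP orientation; "contact_force": force on the tool from outside, world axes, zero at the start; "torque": the same for the moment, N m; "grip_width": finger opening in m; "grasp_force": force on a finger pad.
Only numpy, scipy, OpenCV 4.12 (cv2) and the standard library are available. Lean on these libraries where they do the work, as an engineer would, in place of code of your own. Each camera call takes 0.05 s, during which the arm holds its last target. There are 200 camera calls.

## Working session

There is one attempt and no reset: what is moved stays moved. The work goes in short steps, Python scripts to look and compute and a shell command to move; the robot and the scene stay as the last step left them, time stands still between calls to the robot, and variables do not carry over. Pictures are saved under pics/ and viewed, at most 10 in all, crops included, and the job is handed in when it is done.

```bash
mkdir -p pics; ls; python3 - <<'E'
from station import bot
import cv2,numpy as np
o=bot.get_obs();print(o)
for n in ["side","top"]:
    d=bot.get_image(n);np.savez(f"{n}0.npz",**d)
    cv2.imwrite(f"pics/{n}0.png",d["img"][:,:,::-1]);print(n,d["fx"],d["fy"],d["cx"],d["cy"],d["T"].round(4).tolist())
E
```

```text
pics
{'t': 0.0, 'joints': array([-1.41778005e+00,  2.59352461e-01,  1.53612308e+00, -6.17363613e-06,
        1.34802376e+00, -2.02791667e-01]), 'qvel': array([ 0.00144678, -0.00058114,  0.00031649, -0.000159  , -0.0012787 ,
        0.00092359]), 'tau': array([ 5.11239563e-06, -4.46029222e+01, -2.90574861e+01, -3.89751103e-04,
        1.18343934e-02,  2.44688988e-05]), 'eef_pos': array([ 0.19151993, -0.51492306,  0.19945363]), 'tool_rot': array([-3.13972386e+00, -3.78112314e-04,  3.55808960e-01]), 'contact_force': array([ 0.67315919, -0.55313991, -0.40525794]), 'torque': array([-0.02714435,  0.02782017, -0.02500373]), 'grasp_force': 0.0, 'grip_width': 0.08527210509999905}
side 442.24613507697705 442.24613507697705 276.8750311419749 213.0213343009503 [[-0.9621, 0.2564, -0.0925, 0.7282], [0.2725, 0.909, -0.3154, 0.3788], [0.0033, -0.3287, -0.9444, 1.2223], [0.0, 0.0, 0.0, 1.0]]
top 385.9598368538627 385.9598368538627 284.5279590334153 200.23173508683465 [[0.0027, -0.9909, 0.1345, 0.4797], [-0.9999, -0.0014, 0.0103, 0.0231], [-0.01, -0.1346, -0.9909, 0.9569], [0.0, 0.0, 0.0, 1.0]]
```

View pics/side0.png

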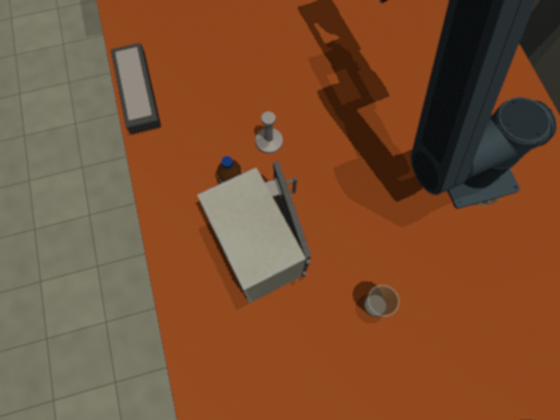

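View pics/top0.png

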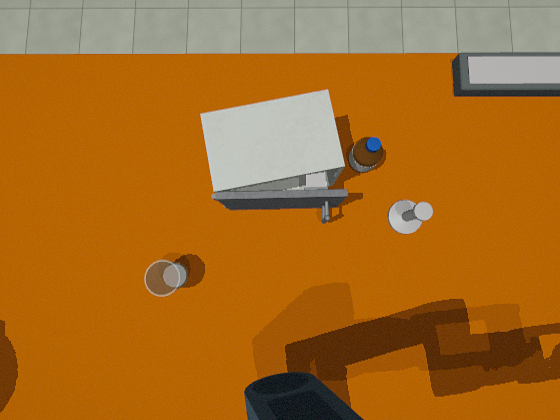

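The side view shows the roof as a quad (200,197)-(303,250), with the door to its right and the hook near (272,188). In the top view the roof corners are (201,113), (328,91), (344,167) and (214,192). The door's top edge runs (213,195)-(347,193), the hook is at (316,180), the beaker at (163,278), the stand at (405,215) and the bottle at (370,150).

```bash
cat > h.py <<'E'
import numpy as np,cv2
def cloud(d):
    z=d["range_z"].astype(float);v,u=np.mgrid[:420,:560]
    P=np.stack([(u-d["cx"])/d["fx"]*z,(v-d["cy"])/d["fy"]*z,z],-1)
    W=P@d["T"][:3,:3].T+d["T"][:3,3]; W[z==0]=np.nan
    return W
E
python3 - <<'E'
from h import *
for n in ["top","side"]:
    d=dict(np.load(f"{n}0.npz"));W=cloud(d);img=d["img"].astype(int)
    sat=img.max(-1)-img.min(-1)
    m=(abs(W[...,2]-.22)<.008)&(sat<40)&(img.min(-1)>130)&(W[...,0]>.4)
    nn,l,s,c=cv2.connectedComponentsWithStats(m.astype(np.uint8));k=1+s[1:,4].argmax();m=l==k
    print(n,s[k],np.nanmedian(W[m][:,2]))
    # roof rectangle from pixel contour projected onto z=.22
    cn=max(cv2.findContours(m.astype(np.uint8),0,2)[0],key=len)[:,0].astype(float)
    r=np.c_[(cn[:,0]-d["cx"])/d["fx"],(cn[:,1]-d["cy"])/d["fy"],np.ones(len(cn))]@d["T"][:3,:3].T
    o=d["T"][:3,3];p=(o+r*((.22-o[2])/r[:,2])[:,None])[:,:2]
    rc=cv2.minAreaRect((p*1000).astype(np.float32));print(rc,cv2.boxPoints(rc).round(1).tolist())
    # door points: z .17-.225 grey in front
    if n=="top":
        for (u,v) in [(230,195),(260,195),(290,194),(320,193),(340,193),(316,176),(316,180),(316,184),(322,180),(310,182)]:print((u,v),W[v,u].round(4),d["img"][v,u])
        for nm,(u,v) in dict(beak=(163,278),stand=(424,211),stf=(395,222),bott=(373,144)).items():print(nm,W[v,u].round(3))
    else:
        for (u,v) in [(272,188),(269,187),(276,190),(279,168),(282,180),(290,205),(300,240)]:print((u,v),W[v,u].round(4),d["img"][v,u])
E
```

```text
top [  200    90   145   102 10336] 0.21992792385283844
((700.3330078125, 56.89971923828125), (160.2854766845703, 259.52734375), 11.274890899658203) [[596.4000244140625, 168.5], [647.0999755859375, -86.0], [804.2999877929688, -54.70000076293945], [753.5999755859375, 199.8000030517578]]
(230, 195) [0.5903 0.1367 0.2169] [126 128 131]
(260, 195) [0.5906 0.0785 0.2155] [130 132 135]
(290, 194) [0.5921 0.0202 0.2189] [121 123 124]
(320, 193) [ 0.594  -0.0377  0.22  ] [125 128 129]
(340, 193) [ 0.5945 -0.0767  0.217 ] [123 126 127]
(316, 176) [ 0.6317 -0.0318  0.1983] [184 182 182]
(316, 180) [ 0.6235 -0.0317  0.1989] [184 184 183]
(316, 184) [ 0.6153 -0.0316  0.1991] [186 186 183]
(322, 180) [ 0.6236 -0.0437  0.1983] [185 185 183]
(310, 182) [ 0.6194 -0.0197  0.1988] [183 183 182]
beak [0.418 0.328 0.004]
stand [ 0.568 -0.264  0.14 ]
stf [ 0.555 -0.237  0.014]
bott [ 0.711 -0.158  0.15 ]
side [ 199  169  105  120 6730] 0.21965230884466913
((700.505615234375, 57.10136413574219), (156.77841186523438, 257.22479248046875), 11.149086952209473) [[598.7000122070312, 168.10000610351562], [648.5, -84.19999694824219], [802.2999877929688, -53.900001525878906], [752.5, 198.39999389648438]]
(272, 188) [ 0.6217 -0.0297  0.1997] [147 140 130]
(269, 187) [ 0.6279 -0.0354  0.197 ] [146 138 129]
(276, 190) [ 0.6135 -0.0217  0.1998] [144 137 127]
(279, 168) [ 0.5921 -0.07    0.2167] [87 85 81]
(282, 180) [ 0.5943 -0.0355  0.2198] [86 85 81]
(290, 205) [0.5934 0.0317 0.2164] [86 83 79]
(300, 240) [0.5958 0.1232 0.2192] [73 71 68]
```

```bash
python3 - <<'E'
from h import *
a=dict(np.load("top0.npz"))["img"][140:230,190:440,::-1];b=dict(np.load("side0.npz"))["img"][150:280,190:330,::-1]
a=cv2.resize(a,None,fx=3.1,fy=3.1,interpolation=2);b=cv2.resize(b,None,fx=2.2,fy=2.2,interpolation=2)
c=np.zeros((a.shape[0]+b.shape[0],a.shape[1],3),np.uint8);c[:a.shape[0]]=a;c[a.shape[0]:,:b.shape[1]]=b
cv2.imwrite("pics/crop0.png",c);print(c.shape)
E
```

```text
(565, 775, 3)
```

View pics/crop0.png

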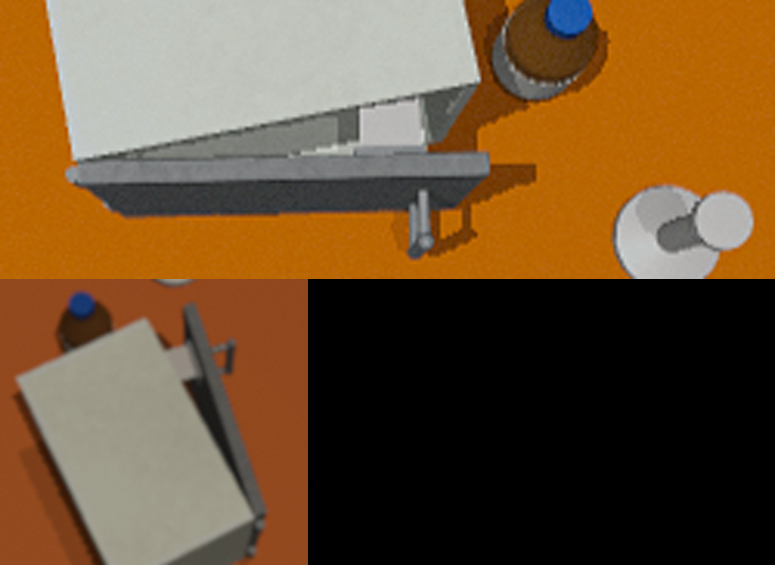

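The crop shows the hook arm at crop (390,125), inside the gap between door and roof. Its top is at z ≈ 0.1985 and the door's top edge at about 0.218, so the door hangs about 2 mm low. The cabinet yaw is 0.1965, the hinge is at (0.5965, 0.1688) and the door angle is about 0.177. These match the sizes given. I'll turn the tool to yaw ≈ π, so tool x points out of the door and tool y towards the hinge, and joint 6 stays in range through the swing.

```bash
python3 -m creep '[{"delta_pos":[0,0,-0.01],"roll":-0.14,"hand":1},{"delta_pos":[0,0,-0.01],"roll":-0.14,"hand":1},{"delta_pos":[0,0,-0.01],"roll":-0.14,"hand":1},{"delta_pos":[0,0,-0.01],"roll":-0.14,"hand":1},{"delta_pos":[0,0,-0.01],"roll":-0.14,"hand":1},{"delta_pos":[0,0,-0.01],"roll":-0.14,"hand":1},{"delta_pos":[0,0,-0.01],"roll":-0.14,"hand":1},{"delta_pos":[0,0,-0.01],"roll":-0.14,"hand":1},{"delta_pos":[0,0,-0.01],"roll":-0.14,"hand":1},{"delta_pos":[0,0,-0.01],"roll":-0.14,"hand":1},{"delta_pos":[0,0,0],"roll":-0.14,"hand":1},{"delta_pos":[0,0,0],"roll":-0.14,"hand":1}]' 20
python3 -m creep '[{"delta_pos":[0,0,0],"roll":-0.14,"hand":1},{"delta_pos":[0,0,0],"roll":-0.14,"hand":1},{"delta_pos":[0,0,0],"roll":-0.14,"hand":1},{"delta_pos":[0,0,0],"roll":-0.14,"hand":1},{"delta_pos":[0,0,0],"roll":-0.14,"hand":1},{"delta_pos":[0,0,0],"roll":-0.14,"hand":1},{"delta_pos":[0,0,0],"roll":-0.14,"hand":1},{"delta_pos":[0,0,0],"roll":-0.14,"hand":1},{"delta_pos":[0,0,0],"roll":0,"hand":1},{"delta_pos":[0,0,0],"roll":0,"hand":1}]'
```

```text
t: 1.3
eef_pos: [0.1916, -0.5155, 0.3002]
tool_rot: [3.142, -0.0, 2.042]
contact_force: [0.5, -0.5, -0.7]
grip_width: 0.0001
grasp_force: 0.0
t: 2.3
eef_pos: [0.1916, -0.5154, 0.3]
tool_rot: [3.141, -0.0, -3.131]
contact_force: [-0.4, 0.4, 0.9]
grip_width: 0.0003
grasp_force: 0.0
```

```bash
python3 -m creep '[{"delta_pos":[-0.027,0.03,0],"roll":-0.009,"hand":1},{"delta_pos":[-0.027,0.03,0],"roll":0,"hand":1},{"delta_pos":[-0.027,0.03,0],"roll":0,"hand":1},{"delta_pos":[-0.027,0.03,0],"roll":0,"hand":1},{"delta_pos":[-0.027,0.03,0],"roll":0,"hand":1},{"delta_pos":[-0.027,0.03,0],"roll":0,"hand":1},{"delta_pos":[-0.027,0.03,0],"roll":0,"hand":1},{"delta_pos":[-0.027,0.03,0],"roll":0,"hand":1},{"delta_pos":[-0.027,0.03,0],"roll":0,"hand":1},{"delta_pos":[-0.027,0.03,0],"roll":0,"hand":1},{"delta_pos":[-0.027,0.03,0],"roll":0,"hand":1},{"delta_pos":[-0.027,0.03,0],"roll":0,"hand":1}]'
python3 -m creep '[{"delta_pos":[-0.027,0.03,0],"roll":0,"hand":1},{"delta_pos":[-0.027,0.03,0],"roll":0,"hand":1},{"delta_pos":[-0.027,0.03,0],"roll":0,"hand":1},{"delta_pos":[-0.025,0.028,0],"roll":0,"hand":1},{"delta_pos":[0,0,0.02],"roll":0,"hand":1},{"delta_pos":[0,0,0.02],"roll":0,"hand":1},{"delta_pos":[0,0,0],"roll":0,"hand":1},{"delta_pos":[0,0,0],"roll":0,"hand":1}]'
python3 - <<'E'
from station import bot
from h import *
o=bot.get_obs();print(o["joints"].round(3),o["eef_pos"],o["contact_force"])
d=bot.get_image("wrist");np.savez("w1.npz",**d);cv2.imwrite("pics/w1.png",d["img"][:,:,::-1])
W=cloud(d);print(d["T"].round(3).tolist())
E
```

```text
t: 3.5
eef_pos: [0.5083, -0.1469, 0.3003]
tool_rot: [-3.141, 0.0, -3.122]
contact_force: [0.5, 0.1, 0.2]
grip_width: 0.0003
grasp_force: 0.0
t: 4.3
eef_pos: [0.6105, -0.028, 0.2603]
tool_rot: [3.141, -0.001, -3.12]
contact_force: [-0.3, 0.5, -0.0]
grip_width: -0.0001
grasp_force: 0.0
[-0.228  0.341  1.276 -0.     1.525 -1.82 ] [ 0.61049828 -0.02797777  0.26029594] [-0.30911542  0.53354111 -0.00398707]
[[-0.023, 0.965, 0.261, 0.545], [1.0, 0.022, 0.007, -0.03], [0.001, 0.261, -0.965, 0.434], [0.0, 0.0, 0.0, 1.0]]
```

View pics/w1.png

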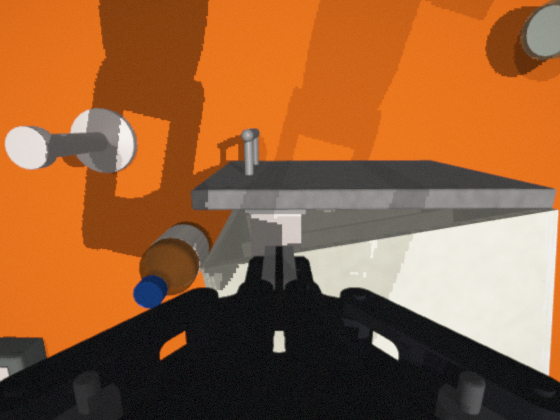

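The wrist view shows the door's top edge at rows 188-208, the white hook at (250-302, 208-245), and the fingertips at about (278,250), lined up with it. I'll measure the hook and door from this view.

```bash
python3 - <<'E'
from h import *
for f in ["w1","top0"]:
    d=dict(np.load(f+".npz"));W=cloud(d);X,Y,Z=np.moveaxis(W,-1,0)
    hk=(Z>.185)&(Z<.208)&(X>.603)&(X<.634)&(abs(Y+.03)<.06);im=d["img"].astype(int)
    hk&=im.min(-1)>150
    p=W[hk];print(f,"hook",len(p),np.percentile(p,[2,50,98],axis=0).round(4).tolist())
    dr=(Z>.208)&(Z<.226)&(X>.575)&(X<.607)&(Y<.12)&(Y>-.09)&((im.max(-1)-im.min(-1))<25)&(im.min(-1)<150)
    q=W[dr];print("door top z",np.median(q[:,2]),len(q))
    xs=[]
    for y in np.arange(-.08,.12,.02):
        s=q[abs(q[:,1]-y)<.01];xs.append((y,s[:,0].min(),s[:,0].max()))
    xs=np.array(xs);print(np.polyfit(xs[:,0],xs[:,2],1),np.polyfit(xs[:,0],xs[:,1:].mean(1),1))
E
```

```text
w1 hook 829 [[0.6086, -0.0466, 0.1969], [0.6174, -0.021, 0.1983], [0.6332, -0.0107, 0.2008]]
door top z 0.21796835792548758 6659
[-0.02625113  0.60237671] [-0.0262165   0.59481364]
top0 hook 239 [[0.6111, -0.0497, 0.1955], [0.6219, -0.03, 0.1986], [0.6338, -0.0117, 0.2013]]
door top z 0.21827320802704742 897
[-0.02446927  0.6003407 ] [-0.02460806  0.5928829 ]
```

```bash
python3 -m creep '[{"delta_pos":[-0.004,-0.002,0],"roll":0,"hand":1},{"delta_pos":[-0.004,-0.001,0],"roll":0,"hand":1},{"delta_pos":[0,0,0.015],"roll":0,"hand":1},{"delta_pos":[0,0,0.01],"roll":0,"hand":1},{"delta_pos":[0,0,0],"roll":0,"hand":1},{"delta_pos":[0,0,0],"roll":0,"hand":1}]'; python3 -m creep '[{"delta_pos":[0,0,0.01],"roll":0,"hand":1},{"delta_pos":[0,0,0.01],"roll":0,"hand":1},{"delta_pos":[0,0,0.005],"roll":0,"hand":1},{"delta_pos":[0,0,0],"roll":0,"hand":1},{"delta_pos":[0,0,0],"roll":0,"hand":1}]'
```

```text
t: 4.95
eef_pos: [0.6187, -0.0308, 0.2353]
tool_rot: [3.141, -0.0, -3.119]
contact_force: [-0.2, 0.1, 1.0]
grip_width: -0.0002
grasp_force: 0.0
t: 5.45
eef_pos: [0.6187, -0.0307, 0.2102]
tool_rot: [3.142, -0.0, -3.118]
contact_force: [-0.2, 0.6, 0.0]
grip_width: 0.0001
grasp_force: 0.0
```

In the gap with no contact. Next, descend slowly to the hook.

```bash
python3 -m creep '[{"delta_pos":[0,0,0.004],"roll":0,"hand":1},{"delta_pos":[0,0,0.004],"roll":0,"hand":1},{"delta_pos":[0,0,0.002],"roll":0,"hand":1},{"delta_pos":[0,0,0],"roll":0,"hand":1},{"delta_pos":[0,0,0],"roll":0,"hand":1}]'; python3 -m creep '[{"delta_pos":[0,0,0.002],"roll":0,"hand":1},{"delta_pos":[0,0,0.001],"roll":0,"hand":1},{"delta_pos":[0,0,0],"roll":0,"hand":1},{"delta_pos":[0,0,0],"roll":0,"hand":1}]'
```

```text
t: 5.95
eef_pos: [0.6187, -0.0308, 0.2003]
tool_rot: [-3.142, -0.0, -3.118]
contact_force: [-0.1, -0.1, 0.5]
grip_width: -0.0003
grasp_force: 0.0
t: 6.35
eef_pos: [0.6187, -0.0307, 0.1973]
tool_rot: [3.142, -0.0, -3.118]
contact_force: [0.3, -0.5, -1.2]
grip_width: 0.0002
grasp_force: 0.0
```

```bash
for i in 1; do python3 -m creep '[{"delta_pos":[0,0,0.001],"roll":0,"hand":1},{"delta_pos":[0,0,0.001],"roll":0,"hand":1},{"delta_pos":[0,0,0],"roll":0,"hand":1},{"delta_pos":[0,0,0],"roll":0,"hand":1}]'; done;  python3 -m creep '[{"delta_pos":[0,0,0.001],"roll":0,"hand":1},{"delta_pos":[0,0,0.001],"roll":0,"hand":1},{"delta_pos":[0,0,0],"roll":0,"hand":1},{"delta_pos":[0,0,0],"roll":0,"hand":1}]'
```

```text
t: 6.75
eef_pos: [0.6187, -0.0308, 0.1953]
tool_rot: [3.142, -0.0, -3.118]
contact_force: [1.1, 0.2, 0.5]
grip_width: -0.0001
grasp_force: 0.0
t: 7.15
eef_pos: [0.6187, -0.0307, 0.1932]
tool_rot: [3.142, -0.0, -3.118]
contact_force: [0.6, 0.6, -0.7]
grip_width: -0.0003
grasp_force: 0.0
```

```bash
python3 -m creep '[{"delta_pos":[0,0,0.001],"roll":0,"hand":1},{"delta_pos":[0,0,0],"roll":0,"hand":1},{"delta_pos":[0,0,0],"roll":0,"hand":1}]'; python3 -m creep '[{"delta_pos":[0,0,0.001],"roll":0,"hand":1},{"delta_pos":[0,0,0],"roll":0,"hand":1},{"delta_pos":[0,0,0],"roll":0,"hand":1}]'; python3 - <<'E'
from station import bot
from h import *
o=bot.get_obs();print(o["contact_force"],o["eef_pos"])
a=bot.get_image("top");np.savez("top2.npz",**a);b=bot.get_image("wrist");np.savez("w2.npz",**b)
w=cv2.resize(b["img"][150:330,170:400],None,fx=2,fy=2,interpolation=2);t=cv2.resize(a["img"][140:230,230:380],None,fx=3,fy=3,interpolation=2)
c=np.zeros((560,800,3),np.uint8);c[:360,:460]=w;c[290:560,350:800]=t
cv2.imwrite("pics/c2.png",c[:,:,::-1])
E
```

```text
t: 7.45
eef_pos: [0.6187, -0.0307, 0.1923]
tool_rot: [3.142, -0.0, -3.118]
contact_force: [-0.4, -0.8, 0.6]
grip_width: -0.0002
grasp_force: 0.0
t: 7.75
eef_pos: [0.6187, -0.0307, 0.1913]
tool_rot: [3.142, -0.0, -3.118]
contact_force: [0.2, 0.6, -0.3]
grip_width: 0.0
grasp_force: 0.0
[ 0.18780801  0.60133604 -0.31430383] [ 0.61872066 -0.0307496   0.19126698]
```

View pics/c2.png

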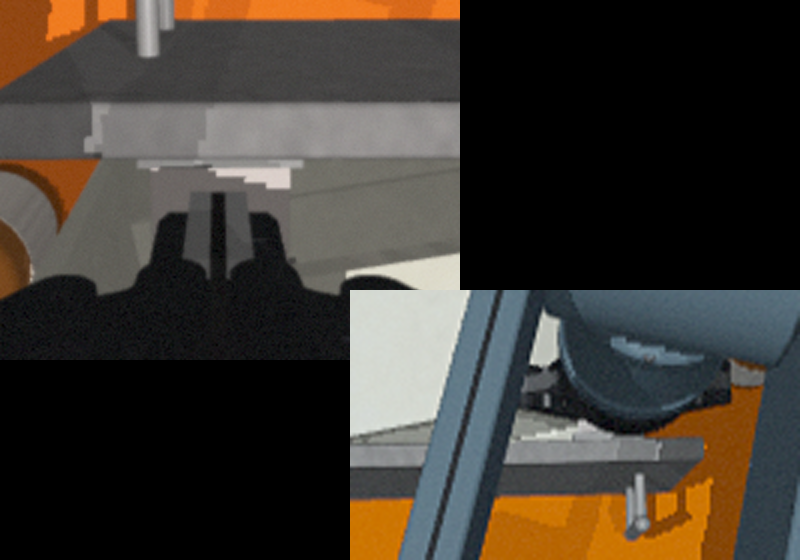

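The crop shows the fingertips at about (215,195) over the hook's white arm, which spans (150-290, 160-195). The force is still zero, so I'll compare tip and hook heights by depth.

```bash
python3 - <<'E'
from h import *
d=dict(np.load("w2.npz"));W=cloud(d);np.set_printoptions(suppress=True,linewidth=200)
for u in (260,268,276,284,300,308):
    print(u,[(v,*(W[v,u]*1000).round(1)) for v in range(230,266,4)])
a=dict(np.load("w1.npz"));A=cloud(a)
print("before");
for u in (262,276,290): print(u,[(v,*(A[v,u]*1000).round(1)) for v in range(208,262,6)])
E
```

```text
260 [(230, np.float64(610.1), np.float64(-41.6), np.float64(199.3)), (234, np.float64(613.1), np.float64(-41.7), np.float64(197.6)), (238, np.float64(615.1), np.float64(-41.6), np.float64(198.5)), (242, np.float64(617.8), np.float64(-41.6), np.float64(197.7)), (246, np.float64(620.0), np.float64(-41.6), np.float64(198.4)), (250, np.float64(622.5), np.float64(-41.6), np.float64(198.1)), (254, np.float64(625.0), np.float64(-41.5), np.float64(198.1)), (258, np.float64(612.7), np.float64(-39.8), np.float64(231.3)), (262, np.float64(612.2), np.float64(-39.5), np.float64(236.6))]
268 [(230, np.float64(609.7), np.float64(-37.1), np.float64(200.0)), (234, np.float64(612.6), np.float64(-37.1), np.float64(198.6)), (238, np.float64(615.1), np.float64(-37.1), np.float64(198.2)), (242, np.float64(617.7), np.float64(-37.1), np.float64(197.7)), (246, np.float64(608.9), np.float64(-36.3), np.float64(225.9)), (250, np.float64(608.2), np.float64(-36.1), np.float64(232.3)), (254, np.float64(609.1), np.float64(-36.0), np.float64(234.8)), (258, np.float64(608.7), np.float64(-35.9), np.float64(239.9)), (2
[... 3435 characters left out ...]
.float64(600.0), np.float64(-29.7), np.float64(301.2)), (256, np.float64(600.0), np.float64(-29.6), np.float64(307.8))]
290 [(208, np.float64(602.1), np.float64(-20.3), np.float64(217.7)), (214, np.float64(612.0), np.float64(-19.3), np.float64(198.7)), (220, np.float64(617.0), np.float64(-19.1), np.float64(198.4)), (226, np.float64(621.9), np.float64(-18.9), np.float64(198.4)), (232, np.float64(627.1), np.float64(-18.8), np.float64(197.9)), (238, np.float64(632.0), np.float64(-18.6), np.float64(198.2)), (244, np.float64(637.5), np.float64(-18.4), np.float64(197.4)), (250, np.float64(599.7), np.float64(-23.3), np.float64(301.5)), (256, np.float64(600.2), np.float64(-23.5), np.float64(307.1))]
```

Depth shows the hook top still untouched at z ≈ 0.198 directly under the tips. The visible tip edge sits about 25-30 mm above the reported TCP height. That fits the zero force, so I'll keep going down by feel in steps smaller than the hook's 10 mm travel.

```bash
python3 - <<'E'
from station import bot
print(bot.grasp_offset)
E
python3 -m creep '[{"delta_pos":[0,0,0.002],"roll":0,"hand":1},{"delta_pos":[0,0,0.002],"roll":0,"hand":1},{"delta_pos":[0,0,0],"roll":0,"hand":1},{"delta_pos":[0,0,0],"roll":0,"hand":1}]'
```

```text
-0.0187
t: 8.25
eef_pos: [0.6187, -0.0307, 0.1872]
tool_rot: [3.142, -0.0, -3.118]
contact_force: [-0.2, -0.8, 0.3]
grip_width: -0.0005
grasp_force: 0.0
```

```bash
python3 -m creep '[{"delta_pos":[0,0,0.002],"roll":0,"hand":1},{"delta_pos":[0,0,0.002],"roll":0,"hand":1},{"delta_pos":[0,0,0],"roll":0,"hand":1},{"delta_pos":[0,0,0],"roll":0,"hand":1}]'; python3 - <<'E'
from station import bot
from h import *
d=bot.get_image("wrist");np.savez("w3.npz",**d);W=cloud(d)
for u in (276,304): print(u,[(v,*(W[v,u]*1000).round(0).tolist()) for v in range(226,270,3)])
s=bot.get_image("side");np.savez("s3.npz",**s)
c=cv2.resize(s["img"][120:260,200:360],None,fx=4,fy=4,interpolation=2);cv2.imwrite("pics/s3.png",c[:,:,::-1])
E
```

```text
t: 8.65
eef_pos: [0.6187, -0.0307, 0.1832]
tool_rot: [3.142, -0.0, -3.118]
contact_force: [0.3, 0.4, 0.4]
grip_width: -0.0001
grasp_force: 0.0
276 [(226, 598.0, -33.0, 220.0), (229, 600.0, -33.0, 218.0), (232, 602.0, -33.0, 218.0), (235, 610.0, -33.0, 199.0), (238, 611.0, -33.0, 201.0), (241, 614.0, -33.0, 198.0), (244, 615.0, -33.0, 198.0), (247, 608.0, -33.0, 221.0), (250, 608.0, -32.0, 223.0), (253, 608.0, -32.0, 228.0), (256, 608.0, -32.0, 231.0), (259, 608.0, -32.0, 234.0), (262, 609.0, -32.0, 236.0), (265, 608.0, -32.0, 241.0), (268, 608.0, -32.0, 242.0)]
304 [(226, 598.0, -20.0, 219.0), (229, 600.0, -20.0, 218.0), (232, 601.0, -20.0, 218.0), (235, 609.0, -18.0, 199.0), (238, 611.0, -18.0, 201.0), (241, 613.0, -18.0, 199.0), (244, 615.0, -17.0, 198.0), (247, 617.0, -17.0, 198.0), (250, 619.0, -17.0, 198.0), (253, 620.0, -17.0, 198.0), (256, 612.0, -19.0, 221.0), (259, 612.0, -20.0, 224.0), (262, 612.0, -20.0, 227.0), (265, 612.0, -20.0, 230.0), (268, 612.0, -20.0, 234.0)]
```

View pics/s3.png

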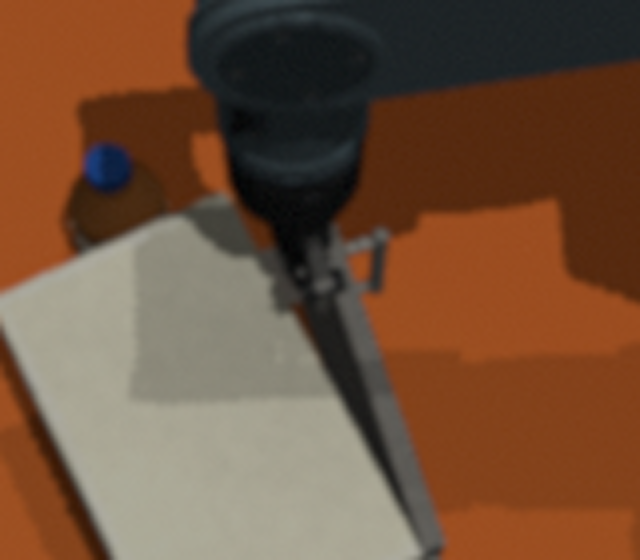

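The side view shows the fingers at crop (310,260), in the gap above the hook at about (285,290). The wrist depth puts the finger bottom at z ≈ 0.218 and the hook at 0.198, so about 20 mm remain. I'll keep feeling downwards.

```bash
python3 -m creep '[{"delta_pos":[0,0,0.002],"roll":0,"hand":1},{"delta_pos":[0,0,0.002],"roll":0,"hand":1},{"delta_pos":[0,0,0],"roll":0,"hand":1}]';python3 -m creep '[{"delta_pos":[0,0,0.002],"roll":0,"hand":1},{"delta_pos":[0,0,0.002],"roll":0,"hand":1},{"delta_pos":[0,0,0],"roll":0,"hand":1}]'
```

```text
t: 9.05
eef_pos: [0.6185, -0.0307, 0.1788]
tool_rot: [3.141, -0.001, -3.118]
contact_force: [0.0, 0.6, -0.1]
grip_width: -0.0003
grasp_force: 0.0
t: 9.35
eef_pos: [0.6185, -0.0307, 0.1749]
tool_rot: [3.141, -0.001, -3.118]
contact_force: [-0.4, -0.3, -0.1]
grip_width: -0.0
grasp_force: 0.0
```

```bash
python3 -m creep '[{"delta_pos":[0,0,0.002],"roll":0,"hand":1},{"delta_pos":[0,0,0.002],"roll":0,"hand":1},{"delta_pos":[0,0,0],"roll":0,"hand":1}]'
```

```text
t: 9.65
eef_pos: [0.6185, -0.0307, 0.1709]
tool_rot: [3.141, -0.001, -3.118]
contact_force: [0.9, -0.2, -0.5]
grip_width: -0.0004
grasp_force: 0.0
```

```bash
python3 - <<'E'
from station import bot
from h import *
o=bot.get_obs();print(o["tau"].round(2),o["contact_force"].round(2),o["torque"].round(2),o["eef_pos"].round(4))
d=bot.get_image("wrist");np.savez("w4.npz",**d);W=cloud(d)
for u in (276,304): print(u,[(v,*(W[v,u]*1000).round(0).tolist()) for v in range(226,280,3)])
E
```

```text
[ 0.000e+00 -5.284e+01 -2.907e+01  0.000e+00 -5.000e-02 -0.000e+00] [ 0.88 -0.24 -0.47] [ 0.04 -0.04  0.04] [ 0.6185 -0.0307  0.1709]
276 [(226, 595.0, -33.0, 217.0), (229, 596.0, -33.0, 218.0), (232, 597.0, -33.0, 219.0), (235, 598.0, -33.0, 219.0), (238, 600.0, -33.0, 218.0), (241, 601.0, -33.0, 218.0), (244, 603.0, -33.0, 217.0), (247, 608.0, -32.0, 208.0), (250, 608.0, -32.0, 211.0), (253, 608.0, -32.0, 215.0), (256, 608.0, -32.0, 218.0), (259, 608.0, -32.0, 221.0), (262, 608.0, -32.0, 224.0), (265, 608.0, -32.0, 227.0), (268, 608.0, -32.0, 230.0), (271, 608.0, -32.0, 232.0), (274, 608.0, -32.0, 235.0), (277, 608.0, -32.0, 237.0)]
304 [(226, 594.0, -21.0, 218.0), (229, 595.0, -21.0, 218.0), (232, 597.0, -21.0, 219.0), (235, 599.0, -21.0, 217.0), (238, 599.0, -21.0, 218.0), (241, 601.0, -21.0, 218.0), (244, 603.0, -20.0, 217.0), (247, 611.0, -19.0, 201.0), (250, 613.0, -18.0, 198.0), (253, 615.0, -18.0, 198.0), (256, 612.0, -19.0, 209.0), (259, 611.0, -20.0, 213.0), (262, 612.0, -20.0, 216.0), (265, 612.0, -20.0, 218.0), (268, 612.0, -20.0, 222.0), (271, 612.0, -21.0, 225.0), (274, 612.0, -21.0, 228.0), (277, 612.0, -21.0, 230.0)]
```

Hook still at 0.198, finger edge at about 0.206, so roughly 8 mm remain.

```bash
python3 -m creep '[{"delta_pos":[0,0,0.002],"roll":0,"hand":1},{"delta_pos":[0,0,0.002],"roll":0,"hand":1},{"delta_pos":[0,0,0],"roll":0,"hand":1},{"delta_pos":[0,0,0],"roll":0,"hand":1}]';python3 -m creep '[{"delta_pos":[0,0,0.002],"roll":0,"hand":1},{"delta_pos":[0,0,0],"roll":0,"hand":1},{"delta_pos":[0,0,0],"roll":0,"hand":1}]'
```

```text
t: 10.1
eef_pos: [0.6189, -0.0308, 0.1676]
tool_rot: [-3.141, 0.0, -3.118]
contact_force: [0.1, -0.4, 2.2]
grip_width: 0.0003
grasp_force: 1.1
t: 10.4
eef_pos: [0.6191, -0.0308, 0.1658]
tool_rot: [-3.141, 0.001, -3.118]
contact_force: [0.6, 0.8, 4.7]
grip_width: -0.0002
grasp_force: 2.3
```

```bash
python3 -m creep '[{"delta_pos":[0,0,0.002],"roll":0,"hand":1},{"delta_pos":[0,0,0],"roll":0,"hand":1},{"delta_pos":[0,0,0],"roll":0,"hand":1}]'
```

```text
t: 10.7
eef_pos: [0.6191, -0.0308, 0.1638]
tool_rot: [-3.141, 0.001, -3.118]
contact_force: [-0.8, -0.1, 5.9]
grip_width: -0.0002
grasp_force: 2.8
```

Contact, and the spring responds as expected. Press on to about 8 N.

```bash
python3 -m creep '[{"delta_pos":[0,0,0.002],"roll":0,"hand":1},{"delta_pos":[0,0,0.002],"roll":0,"hand":1},{"delta_pos":[0,0,0],"roll":0,"hand":1},{"delta_pos":[0,0,0],"roll":0,"hand":1}]'; python3 - <<'E'
from station import bot
from h import *
o=bot.get_obs();print(o["contact_force"].round(2),o["torque"].round(2),o["eef_pos"].round(4))
d=bot.get_image("wrist");W=cloud(d);im=d["img"].astype(int)
X,Y,Z=np.moveaxis(W,-1,0)
m=(Z>.21)&(Z<.226)&(X>.57)&(X<.607)&(Y<.1)&(Y>-.09)&(im.min(-1)<150)&((im.max(-1)-im.min(-1))<25);q=W[m]
xs=np.array([(y,q[abs(q[:,1]-y)<.01,0].max()) for y in np.arange(-.08,.09,.02)]);print(np.polyfit(xs[:,0],xs[:,1],1))
h=(Z>.18)&(Z<.203)&(X>.605)&(X<.63)&((abs(Y+.014)<.003));print(np.median(W[h],0))
E
```

```text
t: 11.1
eef_pos: [0.6192, -0.0308, 0.1602]
tool_rot: [-3.141, 0.001, -3.118]
contact_force: [-0.1, 0.1, 7.4]
grip_width: -0.0
grasp_force: 3.7
[-0.15  0.12  7.38] [0.1  0.13 0.  ] [ 0.6192 -0.0308  0.1602]
[-0.13214185  0.59340522]
[ 0.61981789 -0.01311632  0.19086393]
```

Hook pressed by 7.3 mm. A little more, then draw the door out along its arc.

```bash
python3 -m creep '[{"delta_pos":[0,0,0.001],"roll":0,"hand":1},{"delta_pos":[0.003,0,0],"roll":0,"hand":1},{"delta_pos":[0.003,0,0],"roll":0,"hand":1},{"delta_pos":[0.003,0,0],"roll":0,"hand":1},{"delta_pos":[0.005,-0.0002,0],"roll":0.025,"hand":1},{"delta_pos":[0.005,-0.0002,0],"roll":0.025,"hand":1}]'
```

```text
t: 11.75
eef_pos: [0.6009, -0.0318, 0.1596]
tool_rot: [-3.141, 0.003, 3.114]
contact_force: [1.2, 0.4, 7.7]
grip_width: 0.0002
grasp_force: 3.8
```

```bash
python3 -m creep '[{"delta_pos":[0.005,-0.0002,0],"roll":0.025,"hand":1},{"delta_pos":[0.005,-0.0002,0],"roll":0.025,"hand":1},{"delta_pos":[0.005,-0.0002,0],"roll":0.025,"hand":1},{"delta_pos":[0.005,-0.0002,0],"roll":0.025,"hand":1},{"delta_pos":[0.005,-0.0002,0],"roll":0.025,"hand":1},{"delta_pos":[0.005,-0.0002,0],"roll":0.025,"hand":1}]'; python3 -m creep '[{"delta_pos":[0.005,-0.0002,0],"roll":0.025,"hand":1},{"delta_pos":[0.005,-0.0002,0],"roll":0.025,"hand":1},{"delta_pos":[0.005,-0.0002,0],"roll":0.025,"hand":1},{"delta_pos":[0.005,-0.0002,0],"roll":0.025,"hand":1}]'
python3 - <<'E'
from station import bot
from h import *
o=bot.get_obs();print(o["joints"].round(2),o["contact_force"].round(2),o["eef_pos"].round(4))
d=bot.get_image("top");np.savez("t5.npz",**d);W=cloud(d)
Y=.1965;R=np.array([[np.cos(Y),-np.sin(Y)],[np.sin(Y),np.cos(Y)]])
C=(W[...,:2]-[.7004,.0569])@R*1000;im=d["img"].astype(int)
m=(abs(W[...,2]-.218)<.008)&(C[...,0]<-84)&(C[...,0]>-360)&(abs(C[...,1])<200)&((im.max(-1)-im.min(-1))<20)&(im.min(-1)>95)
n,l,s,c=cv2.connectedComponentsWithStats(m.astype(np.uint8))
for k in np.argsort(-s[1:,4])[:3]+1:
    q=C[l==k];vx,vy,x0,y0=cv2.fitLine(q.astype(np.float32),2,0,.01,.01).ravel();vx,vy=(vx,vy) if vx<0 else (-vx,-vy);print(s[k],q.mean(0).round(),"theta",np.arctan2(-vx,-vy))
cv2.imwrite("pics/t5.png",cv2.resize(d["img"][90:300,130:450,::-1],None,fx=2,fy=2))
E
```

```text
t: 12.35
eef_pos: [0.5709, -0.03, 0.1595]
tool_rot: [3.141, 0.003, 2.964]
contact_force: [1.1, 1.1, 7.8]
grip_width: 0.0003
grasp_force: 3.8
t: 12.75
eef_pos: [0.5513, -0.0264, 0.1595]
tool_rot: [3.141, 0.003, 2.864]
contact_force: [0.9, 1.9, 7.7]
grip_width: 0.0001
grasp_force: 3.8
[-0.25  0.29  1.6   0.    1.25 -1.54] [0.9  1.9  7.66] [ 0.5513 -0.0264  0.1595]
[213 194  55  23 401] [-114.   84.] theta 0.5098026
[286 217  21  13 112] [-169.  -12.] theta 0.66229755
[319 233   7   3  16] [-201.  -61.] theta 0.37190828
```

View pics/t5.png

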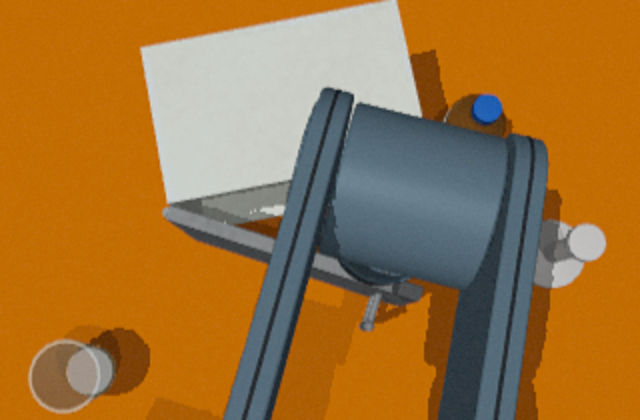

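The picture shows the door top running from (165,213) to (420,295), an angle of about 0.5. That is past 0.35, and nothing else has moved. I'll ease the fingertip up off the hook, staying below the door's top edge, and swing on.

```bash
python3 -m creep '[{"delta_pos":[0,0,-0.004],"roll":0,"hand":1},{"delta_pos":[0,0,-0.004],"roll":0,"hand":1},{"delta_pos":[0,0,-0.004],"roll":0,"hand":1},{"delta_pos":[0,0,-0.002],"roll":0,"hand":1},{"delta_pos":[0,0,0],"roll":0,"hand":1}]'; python3 -m creep '[{"delta_pos":[0.005,-0.0002,0],"roll":0.025,"hand":1},{"delta_pos":[0.008,-0.0003,0],"roll":0.04,"hand":1},{"delta_pos":[0.008,-0.0003,0],"roll":0.04,"hand":1},{"delta_pos":[0.008,-0.0003,0],"roll":0.04,"hand":1},{"delta_pos":[0.008,-0.0003,0],"roll":0.04,"hand":1},{"delta_pos":[0.008,-0.0003,0],"roll":0.04,"hand":1},{"delta_pos":[0.008,-0.0003,0],"roll":0.04,"hand":1},{"delta_pos":[0.008,-0.0003,0],"roll":0.04,"hand":1}]'
```

```text
t: 13.3
eef_pos: [0.5499, -0.0266, 0.1721]
tool_rot: [-3.141, -0.001, 2.865]
contact_force: [0.6, 0.1, 0.1]
grip_width: -0.0002
grasp_force: 0.0
t: 14.1
eef_pos: [0.4929, -0.0042, 0.172]
tool_rot: [3.142, -0.0, 2.557]
contact_force: [1.0, 0.7, 0.3]
grip_width: -0.0002
grasp_force: 0.5
```

```bash
python3 -m creep '[{"delta_pos":[0.008,-0.0002,0],"roll":0.04,"hand":1},{"delta_pos":[0.008,-0.0002,0],"roll":0.04,"hand":1},{"delta_pos":[0.008,-0.0002,0],"roll":0.04,"hand":1},{"delta_pos":[0.008,-0.0002,0],"roll":0.04,"hand":1},{"delta_pos":[0.008,-0.0002,0],"roll":0.04,"hand":1},{"delta_pos":[0.008,-0.0002,0],"roll":0.04,"hand":1},{"delta_pos":[0.008,-0.0002,0],"roll":0.04,"hand":1},{"delta_pos":[0.008,-0.0002,0],"roll":0.04,"hand":1},{"delta_pos":[0.008,-0.0002,0],"roll":0.04,"hand":1},{"delta_pos":[0.008,-0.0002,0],"roll":0.04,"hand":1},{"delta_pos":[0.008,-0.0002,0],"roll":0.04,"hand":1},{"delta_pos":[0.006,-0.0002,0],"roll":0.03,"hand":1}]'
python3 - <<'E'
from station import bot
from h import *
o=bot.get_obs();p=o["eef_pos"];v=p[:2]-[.5965,.1688];print(o["joints"].round(2),np.hypot(*v),np.arctan2(-v[0],-v[1])+.1965+.055)
d=bot.get_image("side");np.savez("s6.npz",**d);a=bot.get_image("top")
c=np.zeros((420,800,3),np.uint8);c[:,:400]=d["img"][:,140:540];c[:,400:]=a["img"][:,90:490]
cv2.imwrite("pics/s6.png",c[:,:,::-1])
E
```

```text
t: 15.3
eef_pos: [0.426, 0.0608, 0.1721]
tool_rot: [-3.141, 0.0, 2.087]
contact_force: [-0.1, -0.7, -0.5]
grip_width: 0.0004
grasp_force: 0.4
[-0.12  0.06  1.84 -0.    1.23 -0.63] 0.20184008983039234 1.257579776296885
```

View pics/s6.png

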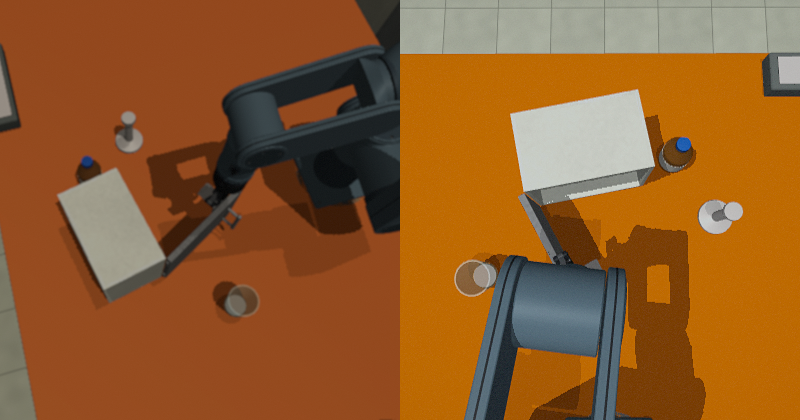

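The left (side) panel shows the door opening from (165,265) to (230,195). In the top panel it runs (525,195) to (560,262), about 1.27 rad, with beaker, stand and bottle undisturbed. I'll continue more slowly.

```bash
python3 -m creep '[{"delta_pos":[0.006,-0.0002,0],"roll":0.03,"hand":1},{"delta_pos":[0.006,-0.0002,0],"roll":0.03,"hand":1},{"delta_pos":[0.006,-0.0002,0],"roll":0.03,"hand":1},{"delta_pos":[0.006,-0.0002,0],"roll":0.03,"hand":1},{"delta_pos":[0.006,-0.0002,0],"roll":0.03,"hand":1},{"delta_pos":[0.006,-0.0002,0],"roll":0.03,"hand":1},{"delta_pos":[0.006,-0.0002,0],"roll":0.03,"hand":1},{"delta_pos":[0.004,0,0],"roll":0.02,"hand":1},{"delta_pos":[0.002,0,0],"roll":0.01,"hand":1},{"delta_pos":[0,0,0],"roll":0,"hand":1}]'
cat > ang.py <<'E'
from station import bot
from h import *
o=bot.get_obs();p=o["eef_pos"];v=p[:2]-[.5965,.1688];print(np.hypot(*v),np.arctan2(-v[0],-v[1])+.1965+.055)
Y=.1965;R=np.array([[np.cos(Y),-np.sin(Y)],[np.sin(Y),np.cos(Y)]])
for n in("side","top"):
    d=bot.get_image(n);np.savez(n+"7.npz",**d)
    W=cloud(d);C=(W[...,:2]-[.7004,.0569])@R*1000;im=d["img"].astype(int)
    m=(abs(W[...,2]-.217)<.007)&(C[...,0]<-90)&(C[...,0]>-345)&(C[...,1]>60)&(C[...,1]<175)&((im.max(-1)-im.min(-1))<30)&(im.min(-1)>55)
    nn,l,s,c=cv2.connectedComponentsWithStats(m.astype(np.uint8));k=1+s[1:,4].argmax();q=C[l==k]
    vx,vy,x0,y0=cv2.fitLine(q.astype(np.float32),2,0,.01,.01).ravel();vx,vy=(vx,vy) if vx<0 else (-vx,-vy)
    print(n,s[k],q.min(0).round(),q.max(0).round(),"theta",np.arctan2(-vx,-vy),"y at -90,-200",(y0+vy/vx*(-90-x0)).round(1),(y0+vy/vx*(-200-x0)).round(1))
E
python3 ang.py
```

```text
t: 16.4
eef_pos: [0.406, 0.104, 0.1722]
tool_rot: [-3.141, -0.0, 1.85]
contact_force: [-0.4, 0.1, -0.2]
grip_width: -0.0003
grasp_force: 0.0
0.2011869772231538 1.4941583971398347
side [310 207  88  56 565] [-336.  114.] [-90. 144.] theta 1.4960526 y at -90,-200 137.1 128.9
top [208 197  23  67 503] [-219.  120.] [-90. 143.] theta 1.4934087 y at -90,-200 136.4 127.8
```

```bash
python3 -m creep '[{"delta_pos":[0.003,0,0],"roll":0.015,"hand":1},{"delta_pos":[0.003,0,0],"roll":0.015,"hand":1},{"delta_pos":[0.003,0,0],"roll":0.015,"hand":1},{"delta_pos":[0.003,0,0],"roll":0.015,"hand":1},{"delta_pos":[0.002,0,0],"roll":0.01,"hand":1},{"delta_pos":[0.001,0,0],"roll":0.005,"hand":1},{"delta_pos":[0,0,0],"roll":0,"hand":1}]'; python3 ang.py
```

```text
t: 17.2
eef_pos: [0.4025, 0.1187, 0.1723]
tool_rot: [3.141, -0.0, 1.775]
contact_force: [-0.0, 0.4, 0.3]
grip_width: 0.0002
grasp_force: 0.0
0.2003677525800953 1.5695594231147074
side [310 213  92  49 562] [-338.  130.] [-90. 146.] theta 1.5710487 y at -90,-200 137.7 137.8
top [208 197  18  68 498] [-219.  130.] [-91. 144.] theta 1.569602 y at -90,-200 137.0 136.9
```

The door measures 1.570 in both views. Back off from it, then rise clear.

```bash
python3 -m creep '[{"delta_pos":[-0.004,0,0],"roll":0,"hand":1},{"delta_pos":[-0.004,0,-0.002],"roll":0,"hand":1},{"delta_pos":[0,0,-0.01],"roll":0,"hand":1},{"delta_pos":[0,0,-0.02],"roll":0,"hand":1},{"delta_pos":[0,0,-0.02],"roll":0,"hand":1},{"delta_pos":[0,0,-0.02],"roll":0,"hand":1},{"delta_pos":[0,0,-0.02],"roll":0,"hand":1},{"delta_pos":[0,0,0],"roll":0,"hand":1},{"delta_pos":[0,0,0],"roll":0,"hand":1},{"delta_pos":[0,0,0],"roll":0,"hand":1}]'; python3 ang.py; python3 - <<'E'
from h import *
a=np.load("side7.npz")["img"];b=np.load("top7.npz")["img"]
c=np.zeros((420,800,3),np.uint8);c[:,:400]=a[:,140:540];c[:,400:]=b[:,90:490]
cv2.imwrite("pics/end.png",c[:,:,::-1])
E
```

```text
t: 18.3
eef_pos: [0.4035, 0.1105, 0.2636]
tool_rot: [-3.14, -0.0, 1.775]
contact_force: [0.7, 0.1, 0.6]
grip_width: -0.0001
grasp_force: 0.0
0.20157690000406683 1.5288688080929977
side [310 212  93  50 593] [-338.  130.] [-91. 146.] theta 1.5683641 y at -90,-200 138.0 137.7
top [208 197  18  68 498] [-219.  130.] [-90. 144.] theta 1.5677762 y at -90,-200 137.1 136.8
```

View pics/end.png

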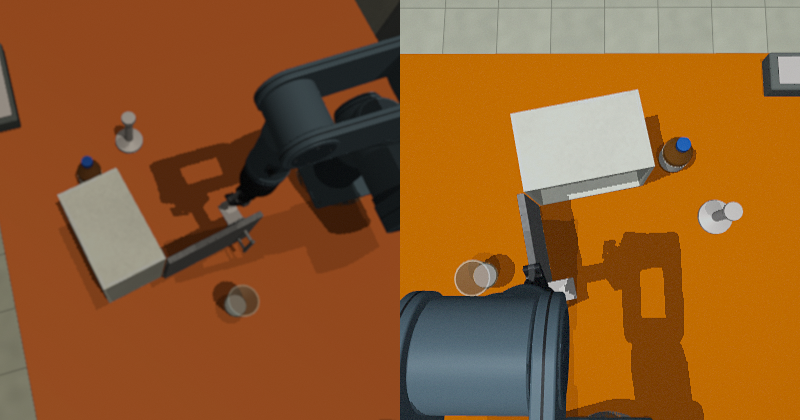

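The end picture shows the door square to the front, running (165,265) to (262,215) in the left panel. The hook is intact, the gripper is above and clear, and the beaker, stand and bottle are where they were.

```bash
python3 -c "
from station import bot
print(bot.job_done())"
```

```text
the job is handed in; nothing more can be done
None
```

The job is handed in at about 18 s of the 51 s limit: the hook was pressed down at about 8 N, the door drawn past it and left standing at about 1.57 rad, with the gripper clear and the beaker, stand and bottle undisturbed.

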